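Hang the price sign on the rail and slide it to the ring

TASK

Hang the standing price sign on the rail: hook its hanger over the lower bar at the open left end, where no second bar runs above it, then slide it along to the right under the second bar until the hook is centred below the ring that marks its place. Leave it hanging there, level and at rest, and do not disturb the cup, the dark box or the wrapped tablet.

Things in the scene. Friction and masses are not known exactly. Their poses are not given: they have to be found in the camera images.
- sign_hanger: Loose steel hanger, 0.3 kg (sizes in mm), upright, with a price card fixed on it. Origin: underside of its foot, straight below the hook's peak; x to its back (away from the robot at yaw 0), y along its width, z up. Foot x -42 to +36, y -43 to +43, 6 thick, rear weight bar 26 high; card x -41 to -16, 68 high. Hung, it balances about level with its foot 48 above the counter.
- hook_peak (a point): Inner peak of the hook, at (0, 0, 150) mm in the hanger's frame. A strap 30 wide (y), 3 thick rises behind the card (x -16 to -13) and bends back over the peak like a roof, open below, 26 wide inside at z 140; outer top z 154. The rail lies in it between strap and rear leg; when hung the peak is 7.6 above the rail's axis.
- hook_tip (a point): Lower end of the hook's rear leg, at (21, 0, 113) mm in the hanger's frame: the leg goes down at x +13 to +16 to z 123, then flares backwards. It must pass over the rail from the front and come down behind it.
- grip_block (a point): Where to grip: in the wooden grip block on the front of the strap, at (-36, 0, 168) mm in the hanger's frame. The block spans x -52 to -16, y -10 to +10 (20 mm wide), z 144 to 188; grip it from above across its y sides.
- rail_stand: Dark steel stand, fixed (sizes in mm). Origin on the counter midway between its posts; y along the rail (to the robot's left at yaw 0), x away from the robot, z up. Posts at y -190 and +190, radius 8, on round feet of radius 30, 12 high. Rail: round bar, radius 6, axis at x 0, z 190, open from above between y +20 and +180.
- keeper_end (a point): Free left end (a ball of radius 6) of the keeper bar, at (0, 10, 224) mm in the stand's frame. This second bar, radius 4, runs at x 0, z 224 above the rail from here to the right post at y -190. Beneath it the hook cannot be put on or taken off, only slid, with about 10 mm of room to rise.
- mark_ring: Steel ring (radius 12, 10 mm wide along the bar) fixed on the keeper bar: the mark. Origin at its centre, on the bar's axis, 34 mm above the rail's axis; y along the bar. It stands at another place on the bar every time.
- espresso_cup: White cup, 60x77x52 mm, bystander. Origin at the centre of its underside.
- dark_box: Dark chocolate box, 66x130x36 mm, lying flat behind the rail, bystander. Origin at the centre of its underside.
- wrapped_tablet: Wrapped chocolate tablet lying flat, 74x150x11 mm, bystander. Origin at the centre of its underside.

How it is judged:
On the way:
1. the hook is over the rail in the open left part (its peak beyond the keeper bar's end, within 12 mm of the rail's axis plane and less than 22 mm above the axis) (y of hook_peak in the frame of rail_stand above 0.016 m and x of hook_peak in the frame of rail_stand between -0.012 and 0.012 m and z of hook_peak in the frame of rail_stand between 0.19 and 0.212 m), for 0.1 s.
At the end, for the whole second after the job is handed in: The hanger hangs by its hook on the rail, its hook peak within 10 mm of the ring along the rail and seated on the rail (peak 2 to 14 mm above the rail's axis, within 10 mm of it sideways), upright within about 10 degrees, square to the rail within 15 degrees, released and at rest (y of hook_peak in the frame of mark_ring between -0.01 and 0.01 m and x of hook_peak in the frame of rail_stand between -0.01 and 0.01 m and z of hook_peak in the frame of rail_stand between 0.192 and 0.204 m and angle between sign_hanger's own z axis and vertical below 0.17 rad and angle between the y axis of sign_hanger and the y axis of rail_stand, either way round below 0.26 rad and contact force between sign_hanger and rail_stand above 1 N and linear speed of sign_hanger below 0.03 m/s and angular speed of sign_hanger below 0.3 rad/s); the robot touches nothing.
It fails at once if the cup is moved more than 25 mm or tipped (distance of espresso_cup from where it was at the start of the episode above 0.025 m or angle between espresso_cup's own z axis and vertical above 0.5 rad).
It fails at once if the dark box is moved more than 25 mm or tipped (distance of dark_box from where it was at the start of the episode above 0.025 m or angle between dark_box's own z axis and vertical above 0.5 rad).
It fails at once if the wrapped tablet is moved more than 25 mm (distance of wrapped_tablet from where it was at the start of the episode above 0.025 m).
It also fails if it takes over 51 s, if anything falls off the work surface, if the arm or the gripper's body presses on something with over 40 N, if the wrist force passes 120 N, or if a joint passes its speed limit or range.

ROBOT

A 6-joint arm with a two-finger parallel gripper is mounted at the origin on a cart in front of the work surface, level with it; the furniture and walls round the work are solid. World frame = base frame: x ahead of the robot, y to its left, z up, the work surface at z = 0. Lengths are in m, angles in rad, forces in N, time in s.
With the tool pointing down it reaches from about 0.3 to 0.75 m from the base axis. Payload 8.5 kg.
Tool frame: the origin (TCP) lies at the very end of the fingers, on their centre line; the grasp point (between the pads) lies 19 mm behind it; z points along the fingers, y is the line along which they close (so a half turn about z gives the same grasp; the last joint's range is limited). The gripper opens to 85 mm and grips with 20 to 120 N. Pads are 22 mm wide; open, the fingers measure 114 mm over their backs; the gripper's body (76 mm by 85 mm) begins 54 mm behind the grasp point. The pads swing forward as they close: fully open they stand 13 mm farther back than shut.
Start: joints at [-1.553, 0.381, 1.297, -0, 1.464, -0.215], TCP at [0.127, -0.535, 0.231] pointing down, gripper open.
Joint ranges: [-3.11, 3.11], [-0.89, 2.33], [0.22, 2.48], [-1.42, 4.56], [0.17, 2.85], [-2.88, 2.88]. Speed limits (rad/s): [2.39, 2.39, 3.14, 3.14, 3.14, 3.14].

INTERFACE

Orientations are given as a rotation vector (axis times angle).
In Python, from station import monitor, eyes, arm gives the robot as it stands.
- The arm moves only by the shell command python3 -m inch 'ROWS' [FORCE]. ROWS is JSON, one flat list of numbers, 7 for each row, row after row: the turn, a rotation vector about the tool's x, y, z in units of 5 degrees (1.0 is 5 degrees), then the shift along the tool's x, y, z in mm, then the closure, from 0 (fully open) to 1 (shut). A call has 1 to 20 rows; each row is the pose to reach, as a shift and turn from the pose commanded when the call began, along the tool's axes at that moment; what a row does not reach only later rows make up. A row lasts 1/8 s, in which the tool goes at most 62.5 mm and 10.7 degrees, less where a joint would pass 70% of its speed; a pose out of reach is approached as far as the arm can. A call with a gripper value outside its range is refused whole. The fingers move at their own pace and stop on an object; FORCE is the grip in N (left out, the last holds). Time passes only in rows, so rows that repeat a pose let the fingers close. It gives the time, the measured TCP pose, the force, the opening and the grip force at its end, in the units of the state.
- monitor.get_state(): the state, without advancing time (a new reading comes with each control period).
- eyes.camera(name): name is "scene" or "top" or "wrist"; returns the picture (480x640x3 uint8, red, green, blue); there is no depth.
- eyes.camera_model(name): a dict with "fx", "fy", "cx", "cy" (pixels), "k1" (the pictures are not rectified: a ray, as slopes to the right and down, at radius r is drawn at 1 + k1 r^2 times it, then the intrinsics apply), "R" (3x3) and "t" (3): a world point X has camera coordinates R X + t. Camera axes: x right, y down, z forward; pixel columns grow to the right and rows downward; lengths in m; the calibration is good to about 2 mm. A picture is of the moment at which its call begins: read the wrist's pose just before it. camera_model takes no time and is no camera call; for the wrist camera it gives the pose at the moment of the call.
- arm.finish_job(): hands the job in; it is judged then, once.
The state is a dict: "clock": time; "joints": joint angles; "joint_velocities": joint speeds; "effort": joint torques, N m; "eef_pos": TCP position; "orientation": TCP orientation; "force": force on the tool from outside, world axes, zero at the start; "torque": the same for the moment, N m; "finger_gap": finger opening in m; "finger_force": force on a finger pad.
Only numpy, scipy, OpenCV 4.12 (cv2) and the standard library are available. Lean on these libraries where they do the work, as an engineer would, in place of code of your own. Each camera call takes 0.05 s, during which the arm holds its last target. There are 200 camera calls.

## Working session

There is one attempt and no reset: what is moved stays moved. The work goes in short steps, Python scripts to look and compute and a shell command to move; the robot and the scene stay as the last step left them, time stands still between calls to the robot, and variables do not carry over. Pictures are saved under pics/ and viewed, at most 13 in all, crops included, and the job is handed in when it is done.

```bash
mkdir -p pics
cat > h.py <<'E'
import numpy as np, cv2
from station import monitor, eyes, arm
def ray(m,uv):
    K=np.array([[m['fx'],0,m['cx']],[0,m['fy'],m['cy']],[0,0,1.]])
    p=cv2.undistortPoints(np.array([[uv]],float),K,np.array([m['k1'],0,0,0.]))[0,0]
    R=np.array(m['R']);t=np.array(m['t'])
    return -R.T@t, R.T@np.array([p[0],p[1],1])
def onz(m,uv,z):
    c,d=ray(m,uv); return c+d*(z-c[2])/d[2]
def tri(pairs):
    A=np.zeros((3,3));b=np.zeros(3)
    for m,uv in pairs:
        c,d=ray(m,uv);d=d/np.linalg.norm(d);P=np.eye(3)-np.outer(d,d);A+=P;b+=P@c
    return np.linalg.solve(A,b)
def proj(m,X):
    p=np.array(m['R'])@X+np.array(m['t']);s=p[:2]/p[2];s=s*(1+m['k1']*(s@s))
    return s*[m['fx'],m['fy']]+[m['cx'],m['cy']]
E
python3 - <<'E'
from h import *
a=eyes.camera('scene');b=eyes.camera('top')
np.save('a.npy',a);np.save('b.npy',b)
cv2.imwrite('pics/s.png',a[:,:,::-1]);cv2.imwrite('pics/t.png',b[:,:,::-1])
s=monitor.get_state();print(s)
for n in('scene','top','wrist'):print(n,eyes.camera_model(n))
E
```

```text
{'clock': 0.1, 'joints': array([-1.55331363e+00,  3.81139011e-01,  1.29814205e+00, -1.62668512e-05,
        1.46358974e+00, -2.15336408e-01]), 'joint_velocities': array([-8.27096216e-04, -1.96377405e-03, -3.20933985e-03, -1.03029325e-06,
       -1.11166449e-03, -2.82162540e-03]), 'effort': array([ 3.31707422e-03, -4.49226952e+01, -2.31655294e+01, -1.92928901e-04,
        3.70090929e-03, -1.56820690e-08]), 'eef_pos': array([ 0.12686641, -0.53490987,  0.23078241]), 'orientation': array([-3.11906533e+00, -3.64740803e-01, -1.72943315e-04]), 'force': array([ 0.76648952,  0.65887069, -0.61565952]), 'torque': array([ 0.03143193, -0.06822459, -0.00038883]), 'finger_force': 0.0, 'finger_gap': 0.08544287522588205}
scene {'fx': 576.396791874111, 'fy': 576.396791874111, 'cx': 330.1784842369767, 'cy': 243.32943619238952, 'k1': -0.05778656988199041, 'R': array([[-0.70504661, -0.70915355, -0.00324417],
       [-0.4426408 ,  0.44364222, -0.77926292],
       [ 0.55405632, -0.54798068, -0.62668874]]), 't': array([0.30329308, 0.43610263, 0.66474759])}
top {'fx': 468.7509780682814, 'fy': 468.7509780682814, 'cx': 326.8393724230163, 'cy': 252.57933934310202, 'k1': -0.06532394014787726, 'R': array([[-0.0096793 , -0.99994956,  0.00268135],
       [-0.99838169,  0.00951378, -0.05606681],
       [ 0.05603847, -0.00321969, -0.99842342]]), 't': array([-0.15465902,  0.56060366,  0.98177981])}
wrist {'fx': 403.126333354973, 'fy': 403.126333354973, 'cx': 320.94243548608733, 'cy': 237.3686064467354, 'k1': 0.016888509777543612, 'R': array([[ 0.23060818, -0.97304586, -0.00127505],
       [-0.93284523, -0.22145317,  0.28418001],
       [-0.27680255, -0.06434481, -0.95877009]]), 't': array([-0.54987554, -0.0365256 ,  0.38057997])}
```

View pics/s.png

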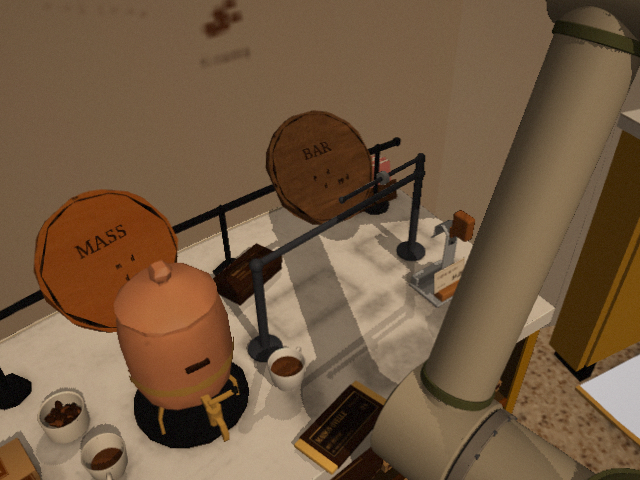

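View pics/t.png

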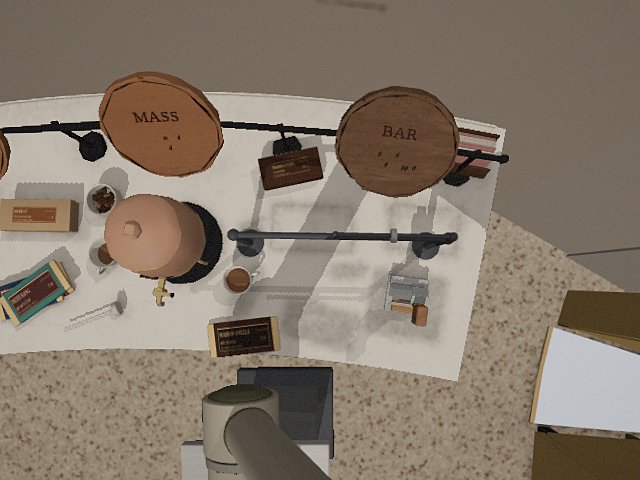

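Scene and top views show the rail running from about (232,235) to (453,237) in top, with the hanger at about (405,290) in front of its right part and the ring near (394,237). The cup is at (238,280), the tablet at (245,337) and the dark box at (291,168). I'll enlarge both.

Run:
```python
from h import *
a=np.load('a.npy')[:,:,::-1];b=np.load('b.npy')[:,:,::-1]
c=cv2.resize(b[215:335,290:470],None,fx=4.4,fy=4.4,interpolation=cv2.INTER_CUBIC)
cv2.imwrite('pics/t2.png',cv2.convertScaleAbs(c,alpha=1.4))
c=cv2.resize(a[140:320,240:480],None,fx=3.3,fy=3.3,interpolation=cv2.INTER_CUBIC)
cv2.imwrite('pics/s2.png',cv2.convertScaleAbs(c,alpha=1.4))
```

```text
(no output)
```

View pics/t2.png

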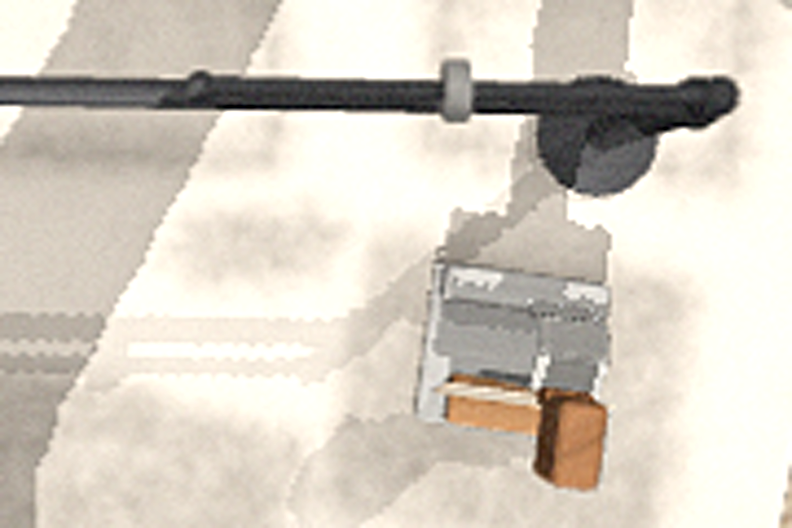

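View pics/s2.png

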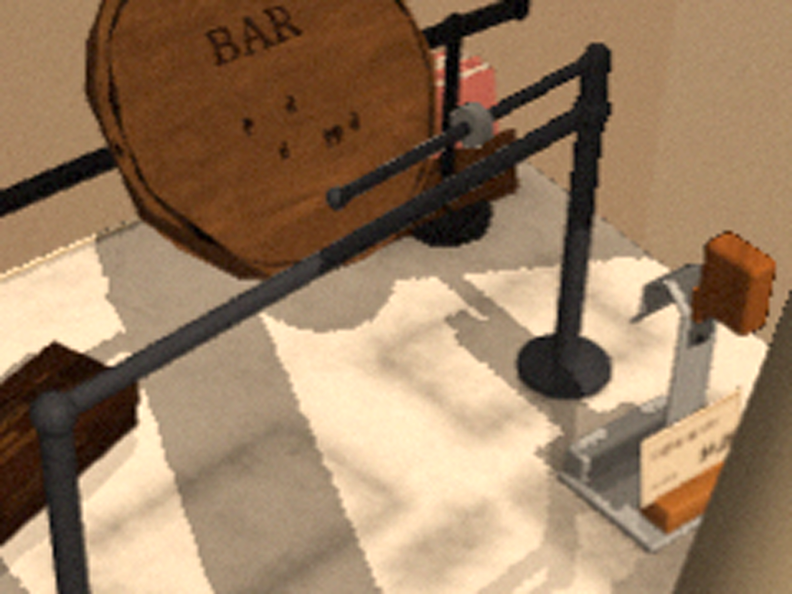

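The crops show: ring at scene (383.3,178.2) / top (393.9,235.7); keeper end at scene (341.8,199.7) / top (335.5,235); hanger foot, weight-bar and block corners are readable. Fitting stand and hanger poses.

```bash
cat > fit.py <<'E'
from h import *
from scipy.optimize import least_squares
S=eyes.camera_model('scene');T=eyes.camera_model('top')
s=lambda u,v:(S,(240+u/3.3-.35,140+v/3.3-.35)); t=lambda u,v:(T,(290+u/4.4-.4,215+v/4.4-.4))
ring=tri([s(473,126),t(457,91)])
ke=tri([s(336,197),t(198,88)]);print('ring',ring,'ke',ke)
def W(p,X):
    c,q=np.cos(p[2]),np.sin(p[2]);return np.array([p[0]+c*X[0]-q*X[1],p[1]+q*X[0]+c*X[1],X[2]])
def fit(obs,x0):
    f=lambda p:np.concatenate([proj(m,W(p,X))-uv for (m,uv),X in obs])
    r=least_squares(f,x0,loss='soft_l1');print(np.round(r.x,4),'\n',np.round(f(r.x).reshape(-1,2),1).tolist());return r.x
st=fit([(s(336,197),(0,.01,.224)),(t(198,88),(0,.01,.224)),(s(597,56),(0,-.19,.224)),(t(722,93),(0,-.19,.224)),
 (s(53,411),(0,.19,.19)),((T,(232.5,235)),(0,.19,.19)),(s(563,366),(0,-.19,.012)),(t(597,148),(0,-.19,.012))],[.6,-.15,0])
hg=fit([(t(437,250),(.036,.043,.026)),(t(610,283),(.036,-.043,.026)),(t(416,417),(-.042,.043,.006)),
 (s(560,475),(.036,.043,.006)),(s(652,547),(-.042,.043,.006)),
 (t(600,490),(-.052,-.01,.188)),(t(605,403),(-.016,-.01,.188)),(s(720,234),(-.016,.01,.188))],[.5,-.3,0])
c,q=np.cos(st[2]),np.sin(st[2]);Rt=np.array([[c,q],[-q,c]])
print('ring in stand',Rt@(ring[:2]-st[:2]),'grip pt',W(hg,(-.036,0,.168)),'peak',W(hg,(0,0,.15)),'hanger in stand',Rt@(hg[:2]-st[:2]),hg[2]-st[2])
st_=monitor.get_state();print(st_['eef_pos'],st_['orientation'])
E
python3 fit.py
```

```text
ring [ 0.57527122 -0.2728835   0.22258734] ke [ 0.57736678 -0.17291305  0.22517237]
[ 0.5772 -0.1835 -0.0276] 
 [[0.0, 0.4], [0.5, 0.1], [-0.2, 0.2], [-0.8, 1.2], [-0.4, 1.1], [0.1, -0.3], [0.4, -3.4], [0.9, -2.5]]
[ 0.4709 -0.3288 -0.1236] 
 [[0.2, 2.7], [1.3, -0.2], [-0.2, 1.1], [-1.8, -0.7], [-0.2, 0.2], [0.1, 0.4], [1.1, -0.2], [-6.1, 1.5]]
ring in stand [ 0.00050754 -0.08935986] grip pt [ 0.43516763 -0.32438992  0.168     ] peak [ 0.47089301 -0.32882802  0.15      ] hanger in stand [-0.1022863  -0.14816484] -0.09598255709301334
[ 0.12686641 -0.53490987  0.23078241] [-3.11906533e+00 -3.64740803e-01 -1.72943315e-04]
```

```bash
python3 -m inch '[0,0,4.1,349,-134,-30,0, 0,0,4.1,349,-134,-30,0, 0,0,4.1,349,-134,-30,0, 0,0,4.1,349,-134,-30,0, 0,0,4.1,349,-134,-30,0, 0,0,4.1,349,-134,-30,0, 0,0,4.1,349,-134,-30,0, 0,0,4.1,349,-134,-30,0, 0,0,4.1,349,-134,-30,0, 0,0,4.1,349,-134,-30,0, 0,0,4.1,349,-134,-30,0, 0,0,4.1,349,-134,-30,0]' 80
python3 - <<'E'
from h import *
import pickle
m=eyes.camera_model('wrist');a=eyes.camera('wrist');pickle.dump(m,open('w.pkl','wb'))
cv2.imwrite('pics/w.png',cv2.convertScaleAbs(a[:,:,::-1],alpha=1.3))
E
```

```text
clock: 1.6
eef_pos: [0.4353, -0.3245, 0.2613]
orientation: [-3.135, 0.197, 0.0]
force: [0.4, 0.6, 0.3]
finger_gap: 0.0856
finger_force: 0.0
```

View pics/w.png

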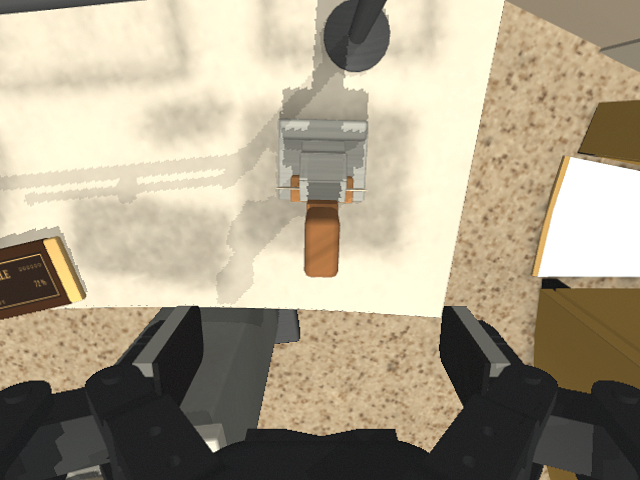

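The wrist view shows the block's top face at columns 305–339, rows 219–276. The weight bar's rear edge is level, from (280,121) to (367,122), so the tool is square to the hanger.

Run:
```python
from h import *
import pickle
m=pickle.load(open('w.pkl','rb'))
for uv,z in[((306,220),.188),((339,220),.188),((338,276),.188),((305,276),.188),((280,121),.026),((367,122),.026),((357,36),.012)]:print(uv,onz(m,uv,z))
P=[onz(m,u,.188) for u in((306,220),(339,220),(338,276),(305,276))]
c=np.mean(P,0);print('block centre',c)
b=onz(m,(367,122),.026)-onz(m,(280,121),.026);print('yaw',np.arctan2(b[0],-b[1]))
```

```text
(306, 220) [ 0.45498061 -0.31880012  0.188     ]
(339, 220) [ 0.45268703 -0.33695939  0.188     ]
(338, 276) [ 0.41962523 -0.33262643  0.188     ]
(305, 276) [ 0.42201506 -0.31369904  0.188     ]
(280, 121) [ 0.50956889 -0.29678512  0.026     ]
(367, 122) [ 0.49886327 -0.37457956  0.026     ]
(357, 36) [ 0.57208917 -0.37399167  0.012     ]
block centre [ 0.43732698 -0.32552125  0.188     ]
yaw -0.13675514850845188
```

```bash
python3 -m inch '[0,0,0,0,1,40,0, 0,0,0,0,1,80,0, 0,0,0,0,1,112,0, 0,0,0,0,1,112,0, 0,0,0,0,1,112,0, 0,0,0,0,1,112,1, 0,0,0,0,1,112,1, 0,0,0,0,1,112,1, 0,0,0,0,1,112,1, 0,0,0,0,1,112,1, 0,0,0,0,1,112,1, 0,0,0,0,1,112,1, 0,0,0,0,1,112,1, 0,0,0,0,1,112,1, 0,0,0,0,1,112,1]' 80
```

```text
clock: 3.52
eef_pos: [0.4354, -0.3253, 0.1497]
orientation: [3.135, -0.196, 0.0]
force: [-1.6, 1.7, 5.7]
finger_gap: 0.0191
finger_force: 78.5
```

```bash
python3 -m inch '[0,0,0,0,0,-15,1, 0,0,0,0,0,-40,1, 0,0,0,0,0,-70,1, 0,0,0,0,0,-95,1, 0,0,0,0,-10,-105,1, 0,0,-0.2,0,-30,-105,1, 0,0,-0.4,-1,-55,-105,1, 0,0,-0.6,-2,-85,-105,1, 0,0,-0.8,-3,-115,-105,1, 0,0,-1,-3,-145,-105,1, 0,0,-1.1,-3,-175,-105,1, 0,0,-1.15,-3,-197,-105,1, 0,0,-1.15,-3,-206,-105,1, 0,0,-1.15,-3,-206,-105,1, 0,0,-1.15,-3,-206,-105,1, 0,0,-1.15,-3,-206,-105,1]' 80
python3 - <<'E'
from h import *
a=eyes.camera('scene');b=eyes.camera('top')
np.save('a2.npy',a);np.save('b2.npy',b)
c=np.hstack([cv2.resize(a[100:340,240:480],(400,400)),cv2.resize(b[150:350,240:440],(400,400))])
cv2.imwrite('pics/m.png',cv2.convertScaleAbs(c[:,:,::-1],alpha=1.4))
E
```

```text
clock: 5.52
eef_pos: [0.4581, -0.121, 0.2542]
orientation: [3.141, -0.04, -0.0]
force: [0.1, -0.2, -3.3]
finger_gap: 0.0194
finger_force: 78.2
```

View pics/m.png

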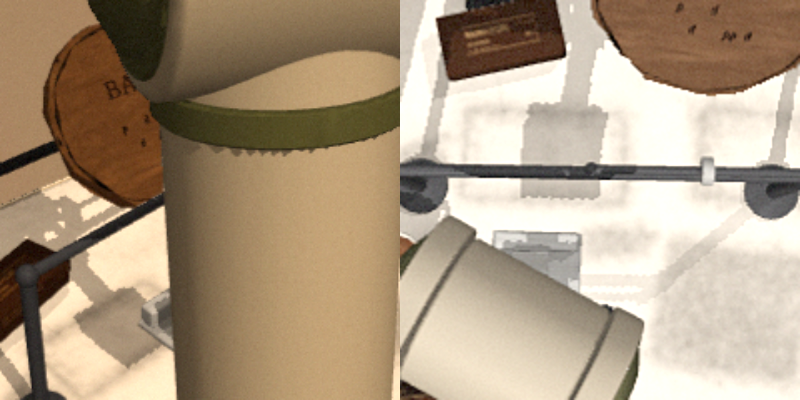

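Run:
```python
from h import *
import pickle
m=eyes.camera_model('wrist');a=eyes.camera('wrist');pickle.dump(m,open('w2.pkl','wb'))
cv2.imwrite('pics/w2.png',cv2.convertScaleAbs(a[:,:,::-1],alpha=1.4))
ex=np.array([.9996,-.0276,0]);ey=np.array([.0276,.9996,0]);o=np.array([.5772,-.1835,0])
for n,X in[('kend',o+ey*.01+[0,0,.224]),('rail.06',o+ey*.06+[0,0,.19]),('rail.12',o+ey*.12+[0,0,.19]),('ring',o-ey*.089+[0,0,.224])]:print(n,proj(m,X))
```

```text
kend [451.60324416 -14.74508285]
rail.06 [319.36673795   8.70837579]
rail.12 [188.25904745   7.99436383]
ring [719.49348147 -17.63402305]
```

View pics/w2.png

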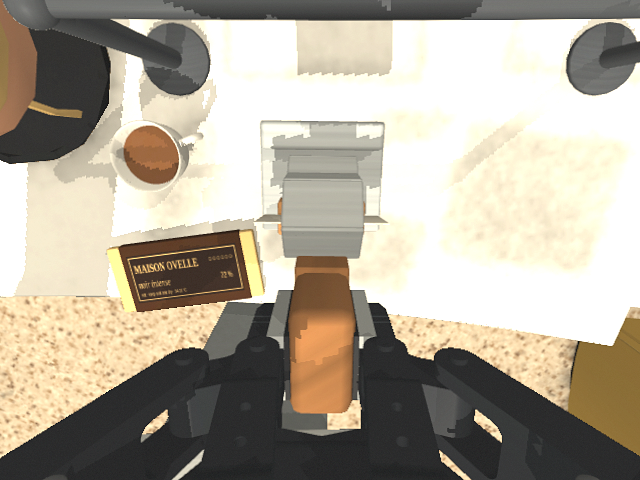

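The wrist view shows the hook square to the rail and centred in the fingers (roof columns 280–363). The rail's lower edge is at row 19, within 1 mm of the fit. Moving over the rail and lowering it.

```bash
python3 -m inch '[0,0,0,15,0,0,1, 0,0,0,35,0,0,1, 0,0,0,55,0,0,1, 0,0,0,75,0,0,1, 0,0,0,86,0,0,1, 0,0,0,86,0,0,1, 0,0,0,86,0,0,1, 0,0,0,86,0,5,1, 0,0,0,86,0,15,1, 0,0,0,86,0,25,1, 0,0,0,86,0,35,1, 0,0,0,86,0,43,1, 0,0,0,86,0,48,1, 0,0,0,86,0,52,1, 0,0,0,86,0,54,1, 0,0,0,86,0,54,1, 0,0,0,86,0,54,1, 0,0,0,86,0,54,1]' 80
python3 - <<'E'
from h import *
import pickle
m=eyes.camera_model('wrist');a=eyes.camera('wrist');pickle.dump(m,open('w3.pkl','wb'));np.save('w3.npy',a)
cv2.imwrite('pics/w3.png',cv2.convertScaleAbs(a[:,:,::-1],alpha=1.4))
ex=np.array([.9996,-.0276,0]);ey=np.array([.0276,.9996,0]);o=np.array([.5772,-.1835,0])
for n,X in[('kend',o+ey*.01+[0,0,.224]),('rail.03',o+ey*.03+[0,0,.19]),('rail.12',o+ey*.12+[0,0,.19]),('ring',o-ey*.089+[0,0,.224])]:print(n,proj(m,X))
E
```

```text
clock: 7.92
eef_pos: [0.5442, -0.1226, 0.2005]
orientation: [3.141, -0.039, 0.001]
force: [-0.0, 0.4, -3.4]
finger_gap: 0.0194
finger_force: 78.2
kend [480.3239712  246.29008874]
rail.03 [396.60238809 219.77458881]
rail.12 [167.73775288 219.10191753]
ring [806.74816527 247.36174409]
```

View pics/w3.png

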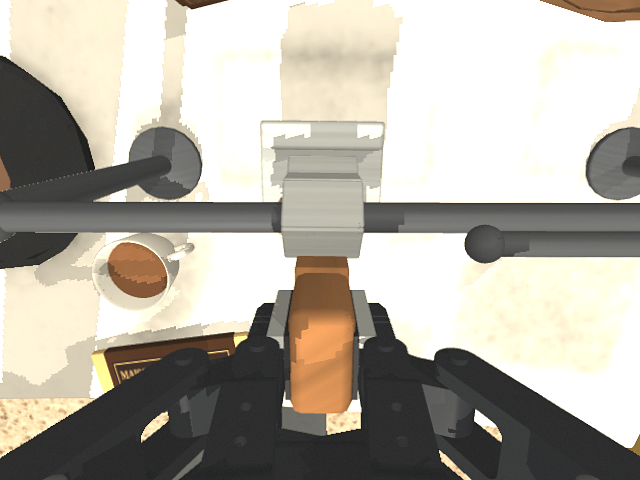

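The hook straddles the rail (rail axis row 217, hook columns 281–363). The keeper ball at (485,244) is well to the right, and force shows only the weight. Sliding right at this height, stopping short of the ring to look.

```bash
python3 -m inch '[0,0,0,0,4,0,1, 0,0,0,0,12,0,1, 0,0,0,0,22,0,1, 0,0,0,0,34,0,1, 0,0,0,0,46,0,1, 0,0,0,0,58,0,1, 0,0,0,0,70,0,1, 0,0,0,0,82,0,1, 0,0,0,0,94,0,1, 0,0,0,0,106,0,1, 0,0,0,0,118,0,1, 0,0,0,0,130,0,1, 0,0,0,0,138,0,1, 0,0,0,0,142,0,1, 0,0,0,0,142,0,1, 0,0,0,0,142,0,1]' 80
python3 - <<'E'
from h import *
import pickle
m=eyes.camera_model('wrist');a=eyes.camera('wrist');pickle.dump(m,open('w4.pkl','wb'))
cv2.imwrite('pics/w4.png',cv2.convertScaleAbs(cv2.resize(a[140:320,200:440],None,fx=3.3,fy=3.3,interpolation=cv2.INTER_CUBIC)[:,:,::-1],alpha=1.4))
E
```

```text
clock: 9.98
eef_pos: [0.5407, -0.2642, 0.2003]
orientation: [-3.141, 0.038, 0.0]
force: [0.0, 0.1, -2.9]
finger_gap: 0.0189
finger_force: 78.3
```

View pics/w4.png

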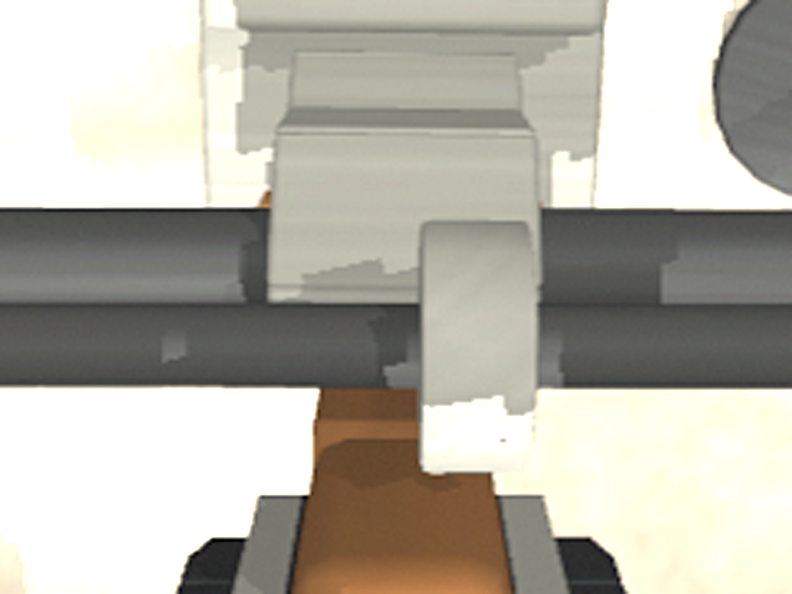

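The ring is at crop columns 420–537 (centre 478) and the hook at 270–540 (centre 405), so about 6 mm is left. Shifting and lowering onto the rail.

```bash
python3 -m inch '[0,0,0,0,3,0,1, 0,0,0,0,6,0,1, 0,0,0,0,6,0,1, 0,0,0,0,6,1,1, 0,0,0,0,6,2,1, 0,0,0,0,6,3,1, 0,0,0,0,6,3,1, 0,0,0,0,6,3,1, 0,0,0,0,6,3,1]' 80
```

```text
clock: 11.15
eef_pos: [0.5405, -0.2705, 0.1974]
orientation: [-3.141, 0.039, -0.0]
force: [-0.0, -0.2, -3.4]
finger_gap: 0.019
finger_force: 78.3
```

Not yet in contact; lower a little more.

```bash
python3 -m inch '[0,0,0,0,0,0.5,1, 0,0,0,0,0,1,1, 0,0,0,0,0,1,1, 0,0,0,0,0,1,1]' 80; python3 -m inch '[0,0,0,0,0,0.5,1, 0,0,0,0,0,1,1, 0,0,0,0,0,1,1, 0,0,0,0,0,1,1]' 80
```

```text
clock: 11.65
eef_pos: [0.5406, -0.2706, 0.197]
orientation: [3.141, -0.039, 0.001]
force: [-1.7, 1.7, 5.0]
finger_gap: 0.0187
finger_force: 79.1
clock: 12.15
eef_pos: [0.5406, -0.2706, 0.1968]
orientation: [3.14, -0.039, 0.003]
force: [-2.8, 2.9, 9.8]
finger_gap: 0.0192
finger_force: 80.0
```

Seated. I'll ease off 1 mm, then open gradually.

```bash
python3 -m inch '[0,0,0,0,0,-1,1, 0,0,0,0,0,-1,1, 0,0,0,0,0,-1,1, 0,0,0,0,0,-1,1]' 20; python3 -m inch '[0,0,0,0,0,0,0.7, 0,0,0,0,0,0,0.65, 0,0,0,0,0,0,0.6, 0,0,0,0,0,0,0.5, 0,0,0,0,0,0,0.4, 0,0,0,0,0,0,0.2, 0,0,0,0,0,0,0, 0,0,0,0,0,0,0, 0,0,0,0,0,0,0, 0,0,0,0,0,0,0]' 20
python3 - <<'E'
from h import *
a=eyes.camera('wrist')
cv2.imwrite('pics/w5.png',cv2.convertScaleAbs(cv2.resize(a[100:400,140:540],None,fx=2,fy=2)[:,:,::-1],alpha=1.4))
E
```

```text
clock: 12.65
eef_pos: [0.5406, -0.2706, 0.1969]
orientation: [3.141, -0.039, 0.001]
force: [-1.6, 2.2, 6.1]
finger_gap: 0.0193
finger_force: 79.3
clock: 13.9
eef_pos: [0.5405, -0.2705, 0.1963]
orientation: [-3.141, 0.039, -0.0]
force: [-0.8, -0.1, 0.9]
finger_gap: 0.0849
finger_force: 0.0
```

View pics/w5.png

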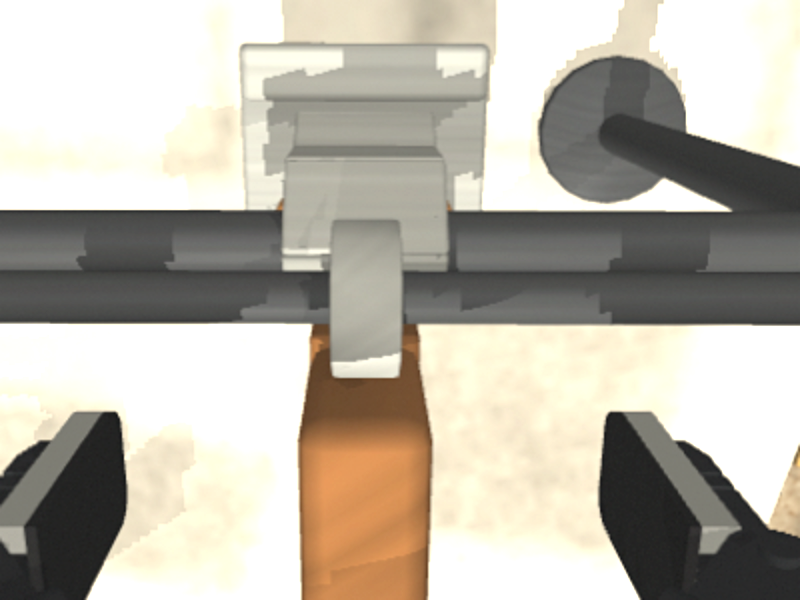

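Ring centre (column 366) and hook centre (365) coincide, and the fingers are clear. Retreating straight up and letting it settle.

```bash
python3 -m inch '[0,0,0,0,0,-15,0, 0,0,0,0,0,-40,0, 0,0,0,0,0,-70,0, 0,0,0,0,0,-100,0, 0,0,0,0,0,-110,0, 0,0,0,0,0,-110,0, 0,0,0,0,0,-110,0, 0,0,0,0,0,-110,0, 0,0,0,0,0,-110,0, 0,0,0,0,0,-110,0, 0,0,0,0,0,-110,0, 0,0,0,0,0,-110,0, 0,0,0,0,0,-110,0, 0,0,0,0,0,-110,0, 0,0,0,0,0,-110,0, 0,0,0,0,0,-110,0, 0,0,0,0,0,-110,0, 0,0,0,0,0,-110,0, 0,0,0,0,0,-110,0, 0,0,0,0,0,-110,0]' 20
python3 - <<'E'
from h import *
import time
a=eyes.camera('wrist')
b=eyes.camera('wrist');print('motion',np.abs(a.astype(int)-b).mean())
cv2.imwrite('pics/w6.png',cv2.convertScaleAbs(b[:,:,::-1],alpha=1.4))
E
```

```text
clock: 16.45
eef_pos: [0.5405, -0.2706, 0.3064]
orientation: [3.141, -0.039, 0.0]
force: [-0.6, -0.1, 0.8]
finger_gap: 0.0856
finger_force: 0.0
motion 0.73994140625
```

View pics/w6.png

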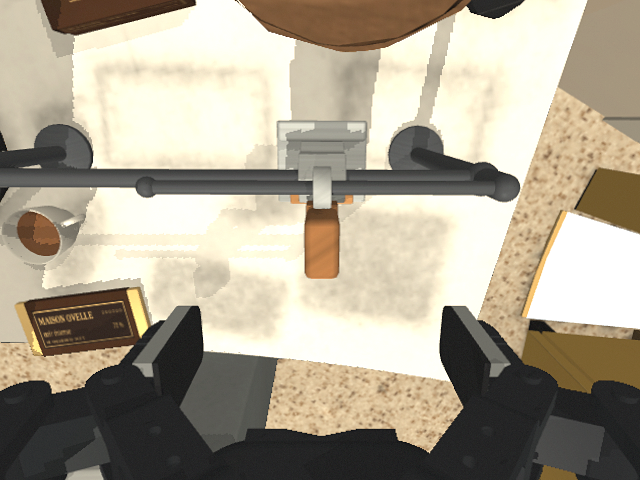

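The sign hangs level and square, with its hook at column 322 centred below the ring. The bystanders in view have not moved.

```bash
python3 -c "
from station import arm
print(arm.finish_job())"
```

```text
the job is handed in; nothing more can be done
None
```

The sign hangs on the rail with its hook centred below the ring, released and looking level and still in the last wrist picture; the job was handed in at about 16.5 s with no verdict returned.

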